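# Hold the sweets gate open at the red clip

## Robot

A 6-joint arm with a two-finger parallel gripper is mounted at the origin on the work surface. World frame = base frame: x ahead of the robot, y to its left, z up, the work surface at z = 0. Lengths are in m, angles in rad, forces in N, time in s.
With the tool pointing down it reaches from about 0.3 to 0.875 m from the base axis. Payload 4.2 kg.
Tool frame: the origin (TCP) lies at the very end of the fingers, on their centre line; the grasp point (between the pads) lies 19 mm behind it; z points along the fingers, y is the line along which they close (so a half turn about z gives the same grasp; the last joint's range is limited). The gripper opens to 85 mm and grips with 20 to 120 N. Pads are 22 mm wide; open, the fingers measure 114 mm over their backs; the gripper's body (76 mm by 85 mm) begins 54 mm behind the grasp point. The pads swing forward as they close: fully open they stand 13 mm farther back than shut.
Start: joints at [1.151, 0.32, 1.565, -0, 1.257, -0.02], TCP at [0.224, 0.53, 0.231] pointing down, gripper open.
Joint ranges: [-3.11, 3.11], [-0.84, 2.01], [0.21, 2.61], [-1.34, 4.49], [0.05, 2.63], [-2.56, 2.56]. Speed limits (rad/s): [2.57, 2.57, 3.14, 3.14, 3.14, 3.14].

## Interface

Orientations are given as a 3x3 rotation matrix whose columns are the frame's x, y, z axes.
In Python, from plant import r gives the robot as it stands.
- The arm moves only by the tool send_rows, never from a script. Its argument "commands" is a list of rows, each an object of numbers: "x", "y", "z": the shift along the tool's x, y, z in cm; "roll": the turn about the tool's z in rad; "claw": the finger opening in cm, from 0 to 8.54. A call has 1 to 8 rows; each row shifts and turns the commanded pose from where the row before left it, along the tool's axes as they then stand; what a row does not reach is not made up. A row lasts 1/12 s, in which the tool goes at most 41.7 mm and 7.16 degrees, less where a joint would pass 70% of its speed; a pose out of reach is approached as far as the arm can. A call is refused whole if a number of a shift passes 4.17 or a number of a turn 0.125, either way. A call with a gripper value outside its range is refused whole. The fingers move at their own pace and stop on an object; "force" is the grip in N (left out, the last holds). Time passes only in rows, so rows that do not move let the fingers close. It gives the time, the measured TCP pose, the force, the opening and the grip force at its end, in the units of the state.
- r.state(): the state, without advancing time (a new reading comes with each control period).
- r.snapshot(name): name is "scene" or "top" or "wrist"; returns (picture, depth): 400x640x3 uint8, red, green, blue; 400x640 float32, m along the optical axis (not along the pixel's ray), 0 where there is no reading.
- r.camera_model(name): a dict with "fx", "fy", "cx", "cy" (pixels), "R" (3x3) and "t" (3): a world point X has camera coordinates R X + t; the wrist camera has in their place "tool_from_camera" (4x4, takes a point from camera to tool coordinates, whose origin is the TCP and whose axes are the flange's). Camera axes: x right, y down, z forward; pixel columns grow to the right and rows downward; lengths in m; the calibration is good to about 2 mm. A picture is of the moment at which its call begins: read the wrist's pose just before it. camera_model takes no time and is no camera call.
- r.hand_in(): hands the job in; it is judged then, once.
The state is a dict: "time_s": time; "joint_pos": joint angles; "joint_vel": joint speeds; "joint_torque": joint torques, N m; "tcp_pos": TCP position; "tcp_rot": TCP orientation; "wrist_force": force on the tool from outside, world axes, zero at the start; "moment": the same for the moment, N m; "gripper_width": finger opening in m; "gripper_force": force on a finger pad.
Only numpy, scipy, OpenCV 4.12 (cv2) and the standard library are available. Lean on these libraries where they do the work, as an engineer would, in place of code of your own. Each camera call takes 0.05 s, during which the arm holds its last target. There are 200 camera calls.

## Task

Get the honey-sweets dispenser ready for me to pour: pick the one tin of the three that fits the round black nest in front of the chute, stand it upright in the nest, fully down, and let go of it. Only then take the black gate handle at the dispenser's side, pull it out against its spring until its white line is level with the red clip, and keep it there: finish while still holding the handle at the clip. Leave the other tins and the goods on the table where they are.

Things in the scene. Friction and masses are not known exactly. Their poses are not given: they have to be found in the camera images.
- dispenser: fixed plywood sweets dispenser. Origin at table level below the nest's centre; x points from the nest back to the hopper, y to its left, z up. Base board 12 mm thick. The hopper tower stands 75 to 160 mm behind the nest centre (x), 50 mm to each side (y), 250 mm high, yellow front. Front, left and right of the nest are free
- chute_lip (a point): middle of the lip of the aluminium chute, 40 mm behind the nest centre, 87 mm above the table; the chute is 70 mm wide with 16 mm side walls and rises backwards from here at 0.6 rad into the tower
- rail_end (a point): middle of the outer end of the gate's rail, on its top, 138 mm above the table, at its support post. The rail, 24 mm wide, runs from the tower straight to the dispenser's right (-y), 100 mm behind the nest centre, and ends 250 mm to the right of it; the post is 12 mm more
- nest (a point): centre of the round black nest's floor, 12 mm above the table: a ring 60 mm inside (64 mm in its top 4 mm), 76 mm outside, its wall 12 mm high above the floor. x, y, z as the dispenser's
- tin_small: yellow open-topped round tin, 42 mm diameter, 70 mm high, about 80 g, too small for the nest (loose in it). Origin at the centre of its underside, z up
- tin_middle: yellow open-topped round tin, 54 mm diameter, 70 mm high, about 80 g: the one that fits the nest. Origin at the centre of its underside, z up
- tin_large: yellow open-topped round tin, 66 mm diameter, 70 mm high, about 80 g, too large for the nest. Origin at the centre of its underside, z up
- board: dark wooden serving board, fixed, 310 (its x) by 110 (its y) by 12 mm, origin at the centre of its underside; the three tins stand on it in a row along its x, about 95 mm apart, in any order
- gate (a joint): how far the gate is pulled out, in m: 0 = shut (at rest on its stop), up to 0.085; grows as the handle moves to the dispenser's right (its -y). A spring pulls it shut with about 4 N at 0, rising by 1 N every 10 mm; it shuts when let go
- handle (a point): point on the gate's upright black handle block, 20 by 20 mm, from 157 to 211 mm above the table, a white line down its middle; the point is on its centre line 189 mm above the table. Axes as the dispenser's. With the gate shut it is 100 mm behind and 145 mm to the right of the nest centre, 85 mm clear of the tower
- mark: red clip over the rail, fixed, 6 mm thick along it, a tab on either side of the gate's bar up to 154 mm above the table, 32 mm out from the rail's centre line. Origin under that line, 114 mm above the table, mid clip; axes as the dispenser's. It stands 35 to 60 mm beyond the shut handle; the handle is at the mark when both have the same y in these axes
- bottle_a: amber bottle with black cap, 60 mm diameter, 200 mm high, bystander; origin at the centre of its underside
- bottle_b: another such bottle, bystander
- hex_box: yellow hexagonal gift box, 110 mm across corners, 41 mm high, bystander; origin at the centre of its underside
- lantern: dark wooden cube lantern with yellow panels, 90 mm, bystander; origin at the centre of its underside
- honey_jar: amber honey jar with brass lid, 70 mm diameter, 90 mm high, bystander; origin at the centre of its underside
There are look-alikes about, which are no part of the job. Leave any green, pink or turquoise look-alike of the tin_middle alone.

How it is judged:
On the way, in this order (a step that is already met when the one before it is completed fails the run):
1. the middle-size tin stands fully down in the nest and is let go (horizontal distance between tin_middle and nest below 0.005 m and z of tin_middle in the frame of nest between -0.004 and 0.003 m and angle between tin_middle's own z axis and vertical below 0.06 rad and contact force between the fingers and tin_middle below 0.2 N), for 0.3 s.
2. the gate handle is pulled out level with the red clip (y of handle in the frame of mark between -0.006 and 0.006 m and contact force between the fingers and gate above 3 N), for 0.3 s.
At the end, for the whole second after the job is handed in: The 54 mm tin stands upright in the nest (within 5 mm of its centre, within 3 mm of its floor, tilted under 0.06 rad), not touched by the fingers; the fingers still hold the gate (contact over 3 N), its handle within 6 mm of the red clip along the rail and not moving (under 10 mm/s) (all of step 1 and all of step 2 and velocity of joint gate between -0.01 and 0.01 m/s); the arm keeps its last pose, push and grip.
It fails at once if the small or the large tin is moved more than 30 mm (distance of any of tin_small, tin_large from where it was at the start of the episode above 0.03 m).
It fails at once if a bystander (bottle, hexagonal box, lantern, honey jar) is moved more than 30 mm (distance of any of bottle_a, bottle_b, hex_box, lantern, honey_jar from where it was at the start of the episode above 0.03 m).
It fails at once if the gate is opened more than 15 mm before the tin is in the nest (value of joint gate above 0.015 m and (horizontal distance between tin_middle and nest above 0.01 m or z of tin_middle in the frame of nest above 0.01 m)).
It also fails if it takes over 48 s, if anything falls off the work surface, if the arm or the gripper's body presses on something with over 40 N, if the wrist force passes 120 N, or if a joint passes its speed limit or range.

## Working session

There is one attempt and no reset: what is moved stays moved. The work goes in short steps, Python scripts to look and compute and a tool call to move; the robot and the scene stay as the last step left them, time stands still between calls to the robot, and variables do not carry over. Pictures are saved under pics/ and viewed, at most 10 in all, crops included, and the job is handed in when it is done.

Besides the shell and the picture viewer there is one more tool, called as name([rows], argument=value, ...), one row to a line, values as JSON. send_rows: Moves the arm, as the interface text tells. Its arguments: {"type":"object","properties":{"commands":{"type":"array"},"force":{"type":"number"}},"required":["commands"]}

```bash
mkdir -p pics; ls; python3 - <<'E'
from plant import r
import cv2,numpy as np
s=r.state();print(s['time_s'],s['tcp_pos'],np.round(s['tcp_rot'],3).tolist(),s['gripper_width'])
for n in('scene','top'):
    p,d=r.snapshot(n);np.savez(f'{n}.npz',p=p,d=d);cv2.imwrite(f'pics/{n}0.png',p[:,:,::-1]);m=r.camera_model(n);print(n,m['fx'],m['cx'],m['cy'],np.round(m['R'],3).tolist(),np.round(m['t'],3))
print(r.camera_model('wrist'))
E
```

```text
pics
0.0 [0.22362137 0.52921555 0.23048818] [[-0.921, 0.389, -0.001], [0.389, 0.921, -0.002], [0.0, -0.002, -1.0]] 0.08532963915679329
scene 424.69963986199787 321.49865521558024 206.5893695322209 [[0.54, 0.842, -0.012], [0.594, -0.391, -0.703], [-0.597, 0.373, -0.711]] [-0.302 -0.185  1.592]
top 401.32736491866353 315.0647221475345 197.62837761467196 [[0.011, -1.0, 0.008], [-0.987, -0.013, -0.158], [0.158, -0.006, -0.987]] [0.021 0.546 1.298]
{'fx': 344.18304391456263, 'fy': 344.18304391456263, 'cx': 317.3367378860707, 'cy': 197.29680193030126, 'tool_from_camera': array([[ 7.01417082e-04, -9.48668647e-01, -3.16270939e-01,
         8.06929147e-02],
       [ 9.99999514e-01,  8.84521260e-04, -4.35388864e-04,
        -4.03055511e-04],
       [ 6.92788134e-04, -3.16270480e-01,  9.48668806e-01,
        -1.41737342e-01],
       [ 0.00000000e+00,  0.00000000e+00,  0.00000000e+00,
         1.00000000e+00]])}
```

View pics/scene0.png

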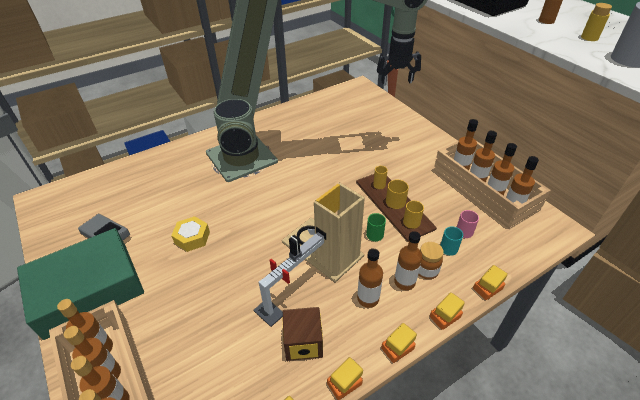

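View pics/top0.png

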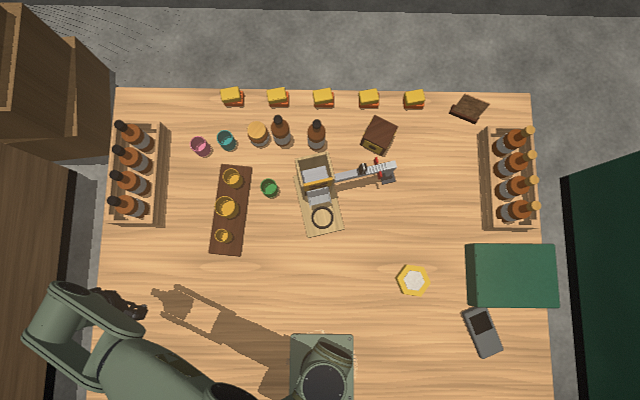

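The scene view shows the dispenser near (335,240). In the top view, the nest is at (321,217), the tins at (232,177), (227,206) and (223,236), the handle near (362,170) and the red clip near (378,168). A green look-alike stands at (269,187). Next I measure these.

```bash
cat > h.py <<'E'
import numpy as np,cv2
from plant import r
def ray(m,uv,z,Rt=None):
    d=np.array([(uv[0]-m['cx'])/m['fx'],(uv[1]-m['cy'])/m['fy'],1.])
    if Rt is None: R=m['R'].T;o=-R@m['t']
    else: R,o=Rt
    w=R@d; return o+w*(z-o[2])/w[2]
def cloud(m,d,Rt=None):
    v,u=np.mgrid[:d.shape[0],:d.shape[1]]
    c=np.stack([(u-m['cx'])/m['fx']*d,(v-m['cy'])/m['fy']*d,d],-1)
    if Rt is None: return (c-m['t'])@m['R']
    return c@Rt[0].T+Rt[1]
E
python3 - <<'E'
from h import *
m=r.camera_model('top');q=np.load('top.npz');p,d=q['p'],q['d']
W=cloud(m,d);hsv=cv2.cvtColor(p,cv2.COLOR_RGB2HSV)
def circ(P):
    A=np.c_[2*P,np.ones(len(P))];s=np.linalg.lstsq(A,(P**2).sum(1),rcond=None)[0];return s[:2],np.sqrt(s[2]+s[0]**2+s[1]**2)
for c in[(232,177),(227,206),(223,236)]:
    # rim points: depth near z=.082
    v,u=np.mgrid[c[1]-20:c[1]+21,c[0]-16:c[0]+17]
    w=W[v,u].reshape(-1,3);k=(w[:,2]>.07)&(w[:,2]<.095)
    h=hsv[v,u].reshape(-1,3)
    P=w[k,:2];print(c,k.sum(),*circ(P),w[k,2].mean(),np.ptp(P,axis=0))
# nest ring: dark pixels
v,u=np.mgrid[200:236,304:340];k=(hsv[v,u,2]<60)
P=np.array([ray(m,(a,b),.024)[:2] for a,b in zip(u[k],v[k])]);print('nest dark',k.sum(),circ(P),np.ptp(P,axis=0))
# red clip, handle
k=((hsv[...,0]<6)|(hsv[...,0]>174))&(hsv[...,1]>150)&(hsv[...,2]>90);k[:140]=0;k[200:]=0;k[:,:340]=0;k[:,410:]=0
print('red',k.sum(),W[k].round(3).tolist())
k=(W[...,2]>.17)&(W[...,2]<.225);k[:140]=0;k[200:]=0;k[:,:345]=0;k[:,410:]=0
print('handle',k.sum(),np.median(W[k],0) if k.any() else 0, W[k].min(0),W[k].max(0))
# tower top
k=(W[...,2]>.24)&(W[...,2]<.26);k[:140]=0;k[200:]=0;k[:,:285]=0;k[:,:345]&=1;k[:,345:]=0
print('tower',k.sum(),W[k].mean(0),cv2.minAreaRect((W[k][:,:2]*1000).astype(np.float32)))
cv2.imwrite('pics/topz.png',cv2.resize(p[140:245,205:405,::-1],None,fx=4,fy=4,interpolation=cv2.INTER_CUBIC))
E
```

```text
(232, 177) 85 [0.58651384 0.31292588] 0.03744863834331313 0.07949118345824324 [0.09700104 0.05836527]
(227, 206) 87 [0.50963411 0.31908383] 0.03143510114781481 0.07954389448911933 [0.06445644 0.06556469]
(223, 236) 50 [0.42473704 0.32413114] 0.02261142491434551 0.08010709906791806 [0.08124686 0.04194407]
nest dark 38 (array([0.48037655, 0.00344423]), np.float64(0.03377601016740752)) [0.06777967 0.06751655]
red 28 [[0.659, -0.16, 0.153], [0.657, -0.158, 0.148], [0.655, -0.16, 0.156], [0.656, -0.16, 0.139], [0.652, -0.16, 0.156], [0.652, -0.163, 0.157], [0.654, -0.16, 0.135], [0.649, -0.16, 0.154], [0.65, -0.164, 0.152], [0.648, -0.162, 0.145], [0.646, -0.164, 0.152], [0.653, -0.16, 0.113], [0.645, -0.162, 0.145], [0.642, -0.163, 0.155], [0.615, -0.173, 0.152], [0.612, -0.17, 0.152], [0.611, -0.172, 0.155], [0.61, -0.171, 0.143], [0.608, -0.172, 0.152], [0.608, -0.175, 0.153], [0.608, -0.172, 0.139], [0.604, -0.172, 0.156], [0.606, -0.176, 0.15], [0.603, -0.173, 0.147], [0.601, -0.175, 0.155], [0.599, -0.173, 0.149], [0.597, -0.174, 0.159], [0.598, -0.174, 0.124]]
handle 69 [ 0.61251928 -0.11256522  0.2087572 ] [ 0.60354274 -0.12502435  0.17223585] [ 0.6256965  -0.10331267  0.21682619]Traceback (most recent call last):
  File "<stdin>", line 21, in <module>
numpy._core._exceptions._UFuncOutputCastingError: Cannot cast ufunc 'bitwise_and' output from dtype('int64') to dtype('bool') with casting rule 'same_kind'
```

send_rows([
  {"z": -1.5, "roll": -0.11},
  {"z": -1.5, "roll": -0.11},
  {"z": -1.5, "roll": -0.11},
  {"z": -1.5, "roll": -0.11},
  {"z": -1.5, "roll": -0.11},
  {"z": -1.5, "roll": -0.1},
  {"x": -1.4, "y": -3.5},
  {"x": -1.4, "y": -3.5},
])

```text
schema error: expected keys x, y, z, roll, claw
```

send_rows([
  {"x": -1.5, "y": -3.6},
  {"x": -1.5, "y": -3.6},
  {"x": -1.5, "y": -3.6},
  {"x": -1.5, "y": -3.6},
  {"x": -1.5, "y": -3.6},
  {"x": -1.5, "y": -3.6},
  {"x": -1.5, "y": -3.6},
  {"x": -1.5, "y": -3.6},
])

```text
schema error: expected keys x, y, z, roll, claw
```

All keys are required in every row.

send_rows([
  {"x": 0, "y": 0, "z": -1.5, "roll": -0.11, "claw": 8.5},
  {"x": 0, "y": 0, "z": -1.5, "roll": -0.11, "claw": 8.5},
  {"x": 0, "y": 0, "z": -1.5, "roll": -0.11, "claw": 8.5},
  {"x": 0, "y": 0, "z": -1.5, "roll": -0.11, "claw": 8.5},
  {"x": 0, "y": 0, "z": -1.5, "roll": -0.11, "claw": 8.5},
  {"x": 0, "y": 0, "z": -1.5, "roll": -0.1, "claw": 8.5},
  {"x": -1.4, "y": -3.5, "z": 0, "roll": 0, "claw": 8.5},
  {"x": -1.4, "y": -3.5, "z": 0, "roll": 0, "claw": 8.5},
])

```text
time_s: 0.77
tcp_pos: [0.2681, 0.4692, 0.3215]
tcp_rot: [[-0.968, -0.251, 0.001], [-0.251, 0.968, 0.001], [-0.001, 0.001, -1.0]]
wrist_force: [0.5, -0.4, -0.2]
gripper_width: 0.0849
gripper_force: 0.0
```

send_rows([
  {"x": -1.5, "y": -3.6, "z": 0, "roll": 0, "claw": 8.5},
  {"x": -1.5, "y": -3.6, "z": 0, "roll": 0, "claw": 8.5},
  {"x": -1.5, "y": -3.6, "z": 0, "roll": 0, "claw": 8.5},
  {"x": -1.5, "y": -3.6, "z": 0, "roll": 0, "claw": 8.5},
  {"x": -1.5, "y": -3.6, "z": 0, "roll": 0, "claw": 8.5},
  {"x": -1.5, "y": -3.6, "z": 0, "roll": 0, "claw": 8.5},
  {"x": -1.5, "y": -3.6, "z": 0, "roll": 0, "claw": 8.5},
  {"x": -1.5, "y": -3.6, "z": 0, "roll": 0, "claw": 8.5},
])

```text
time_s: 1.43
tcp_pos: [0.4564, 0.2176, 0.3211]
tcp_rot: [[-0.969, -0.248, -0.0], [-0.248, 0.969, -0.0], [0.0, 0.0, -1.0]]
wrist_force: [1.0, 0.6, -0.1]
gripper_width: 0.0852
gripper_force: 0.0
```

send_rows([
  {"x": -1.5, "y": -1.5, "z": 0, "roll": 0, "claw": 8.5},
  {"x": -1.5, "y": -1.5, "z": 0, "roll": 0, "claw": 8.5},
  {"x": -1.0, "y": -1.5, "z": 0, "roll": 0, "claw": 8.5},
  {"x": 0, "y": 0, "z": 0, "roll": 0, "claw": 8.5},
  {"x": 0, "y": 0, "z": 0, "roll": 0, "claw": 8.5},
  {"x": 0, "y": 0, "z": 0, "roll": 0, "claw": 8.5},
])

```text
time_s: 1.93
tcp_pos: [0.5051, 0.186, 0.321]
tcp_rot: [[-0.969, -0.248, -0.001], [-0.248, 0.969, 0.0], [0.001, 0.001, -1.0]]
wrist_force: [0.5, -0.6, -1.5]
gripper_width: 0.0847
gripper_force: 0.0
```

```bash
python3 - <<'E'
from h import *
s=r.state();p,d=r.snapshot('wrist');np.savez('w1.npz',p=p,d=d,pos=s['tcp_pos'],rot=s['tcp_rot'])
print(s['tcp_pos'],s['joint_pos'])
cv2.imwrite('pics/w1.png',p[:,:,::-1])
E
```

```text
[0.50513221 0.18603558 0.32097733] [ 3.31161138e-01  2.18450049e-01  1.48164843e+00  5.95765885e-04
  1.44258953e+00 -1.49000633e+00]
```

View pics/w1.png

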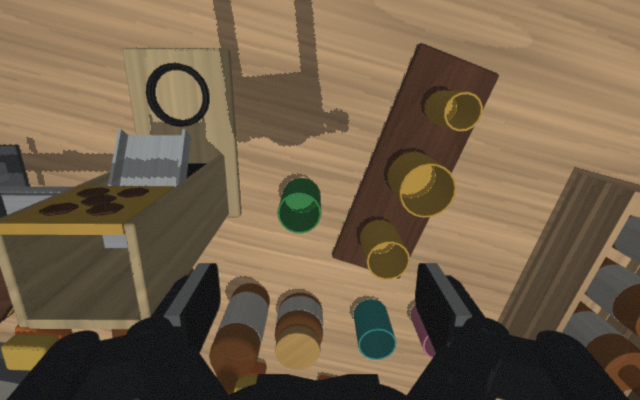

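The wrist view shows the tin rims at (462,111), (427,190) and (388,260), with the large one in the middle of the row. The nest ring is at (178,95), and the green look-alike at (299,211) stays where it is. I measure the rim circles to tell small from middle.

```bash
cat >> h.py <<'E'
def wRt(pos,rot):
    T=r.camera_model('wrist')['tool_from_camera'];return rot@T[:3,:3],rot@T[:3,3]+pos
def circ(P):
    A=np.c_[2*P,np.ones(len(P))];s=np.linalg.lstsq(A,(P**2).sum(1),rcond=None)[0];return np.r_[s[:2],np.sqrt(s[2]+s[0]**2+s[1]**2)]
def rcirc(P):
    for _ in range(8):
        c=circ(P);e=abs(np.hypot(*(P-c[:2]).T)-c[2]);P=P[e<=max(.002,np.quantile(e,.85))]
    return c.round(4),len(P)
E
python3 - <<'E'
from h import *
q=np.load('w1.npz');p,d=q['p'],q['d'];m=r.camera_model('wrist');Rt=wRt(q['pos'],q['rot']);W=cloud(m,d,Rt)
for c in[(462,111),(427,190),(388,260)]:
    v,u=np.mgrid[c[1]-38:c[1]+38,c[0]-38:c[0]+38];w=W[v,u].reshape(-1,3)
    k=(w[:,2]>.076)&(w[:,2]<.09);k&=np.hypot(*(w[:,:2]-ray(m,c,.082,Rt)[:2]).T)<.042
    P=np.array([ray(m,x,.082,Rt)[:2] for x in np.c_[u.ravel()[k],v.ravel()[k]]]);print(c,rcirc(P),np.ptp(P,axis=0))
hsv=cv2.cvtColor(p,cv2.COLOR_RGB2HSV);v,u=np.mgrid[55:135,138:218];k=hsv[v,u,2]<50
P=np.array([ray(m,x,.024,Rt)[:2] for x in np.c_[u[k],v[k]]]);print('nest',k.sum(),rcirc(P),np.ptp(P,axis=0),np.median(W[v,u][k],0))
E
```

```text
(462, 111) (array([0.4163, 0.3234, 0.0194]), 362) [0.04117547 0.04258706]
(427, 190) (array([0.5096, 0.3175, 0.0313]), 486) [0.06574206 0.06662412]
(388, 260) (array([0.6069, 0.3014, 0.0254]), 334) [0.05504389 0.05406316]
nest 1130 (array([0.4829, 0.0035, 0.0341]), 594) [0.07323788 0.07532108] [ 0.48368001 -0.00401341  0.02264635]
```

send_rows([
  {"x": -3, "y": 2, "z": 1, "roll": 0, "claw": 8.5},
  {"x": -3, "y": 2, "z": 1, "roll": 0, "claw": 8.5},
  {"x": -3, "y": 2, "z": 2, "roll": 0, "claw": 8.5},
  {"x": -2.7, "y": 2, "z": 2, "roll": 0, "claw": 8.5},
  {"x": -1, "y": 0.6, "z": 1.5, "roll": 0, "claw": 8.5},
  {"x": 0, "y": 0, "z": 0, "roll": 0, "claw": 8.5},
  {"x": 0, "y": 0, "z": 0, "roll": 0, "claw": 8.5},
])

```text
time_s: 2.57
tcp_pos: [0.6062, 0.3009, 0.2451]
tcp_rot: [[-0.968, -0.249, -0.003], [-0.249, 0.968, -0.002], [0.003, -0.001, -1.0]]
wrist_force: [-0.6, 0.7, 0.1]
gripper_width: 0.0849
gripper_force: 0.0
```

```bash
python3 - <<'E'
from h import *
s=r.state();p,d=r.snapshot('wrist');m=r.camera_model('wrist');Rt=wRt(s['tcp_pos'],s['tcp_rot']);W=cloud(m,d,Rt)
print(s['tcp_pos'],s['time_s'])
g=np.array([.605,.305]);hsv=cv2.cvtColor(p,cv2.COLOR_RGB2HSV)
k=(W[...,2]>.076)&(W[...,2]<.09)&(np.hypot(W[...,0]-g[0],W[...,1]-g[1])<.05)&(hsv[...,0]<35)
v,u=np.nonzero(k);P=np.array([ray(m,x,.082,Rt)[:2] for x in np.c_[u,v]]);print(k.sum(),rcirc(P),P.min(0),P.max(0),np.median(W[k],0))
e=cv2.fitEllipse(cv2.convexHull(np.c_[u,v].astype(np.float32)));print(e,ray(m,e[0],.082,Rt))
mt=r.camera_model('top');q=np.load('top.npz');WT=cloud(mt,q['d'])
k=(WT[...,2]>.07)&(WT[...,2]<.09)&(np.hypot(WT[...,0]-g[0],WT[...,1]-g[1])<.045)
v,u=np.nonzero(k);P=np.array([ray(mt,x,.082)[:2] for x in np.c_[u,v]]);print('top',k.sum(),rcirc(P),P.min(0),P.max(0))
E
```

```text
[0.60624181 0.30090403 0.24513744] 2.5667
591 (array([0.6078, 0.3024, 0.0253]), 584) [0.58093933 0.27588103] [0.63484156 0.32924464] [0.61013065 0.3027119  0.0808141 ]
((319.5306091308594, 178.03396606445312), (56.888824462890625, 57.90166091918945), 92.63093566894531) [0.60720539 0.30224402 0.082     ]
top 71 (array([0.6066, 0.3026, 0.0257]), 52) [0.58093737 0.27678126] [0.63450775 0.32955967]
```

send_rows([
  {"x": -0.2, "y": 0.1, "z": 3.5, "roll": 0, "claw": 8.5},
  {"x": 0, "y": 0, "z": 4, "roll": 0, "claw": 8.5},
  {"x": 0, "y": 0, "z": 4, "roll": 0, "claw": 8.5},
  {"x": 0, "y": 0, "z": 4, "roll": 0, "claw": 8.5},
  {"x": 0, "y": 0, "z": 3, "roll": 0, "claw": 8.5},
  {"x": 0, "y": 0, "z": 1.2, "roll": 0, "claw": 8.5},
  {"x": 0, "y": 0, "z": 0, "roll": 0, "claw": 8.5},
  {"x": 0, "y": 0, "z": 0, "roll": 0, "claw": 8.5},
])

```text
time_s: 3.28
tcp_pos: [0.6101, 0.3021, 0.0517]
tcp_rot: [[-0.969, -0.247, 0.003], [-0.247, 0.969, 0.001], [-0.003, 0.001, -1.0]]
wrist_force: [0.1, -0.5, 0.7]
gripper_width: 0.085
gripper_force: 0.0
```

send_rows([
  {"x": 0, "y": 0, "z": 0, "roll": 0, "claw": 4.5},
  {"x": 0, "y": 0, "z": 0, "roll": 0, "claw": 4.5},
  {"x": 0, "y": 0, "z": 0, "roll": 0, "claw": 4.5},
  {"x": 0, "y": 0, "z": 0, "roll": 0, "claw": 4.5},
  {"x": 0, "y": 0, "z": 0, "roll": 0, "claw": 4.5},
  {"x": 0, "y": 0, "z": 0, "roll": 0, "claw": 4.5},
  {"x": 0, "y": 0, "z": 0, "roll": 0, "claw": 4.5},
  {"x": 0, "y": 0, "z": 0, "roll": 0, "claw": 4.5},
], force=30)

```text
time_s: 3.95
tcp_pos: [0.6105, 0.3027, 0.0522]
tcp_rot: [[-0.969, -0.248, 0.004], [-0.248, 0.969, 0.002], [-0.005, 0.001, -1.0]]
wrist_force: [-0.7, -0.6, 5.6]
gripper_width: 0.0531
gripper_force: 30.6
```

send_rows([
  {"x": 0, "y": 0, "z": -2, "roll": 0, "claw": 4.5},
  {"x": 0, "y": 0, "z": -4, "roll": 0, "claw": 4.5},
  {"x": 0, "y": 0, "z": -4, "roll": 0, "claw": 4.5},
  {"x": 1, "y": -0.5, "z": -2, "roll": 0, "claw": 4.5},
  {"x": 3, "y": -1, "z": 0, "roll": 0, "claw": 4.5},
  {"x": 3.5, "y": -1.5, "z": 0, "roll": 0, "claw": 4.5},
  {"x": 3.5, "y": -1.5, "z": 0, "roll": 0, "claw": 4.5},
  {"x": 3.5, "y": -1.5, "z": 0, "roll": 0, "claw": 4.5},
])

```text
time_s: 4.62
tcp_pos: [0.4822, 0.2071, 0.1701]
tcp_rot: [[-0.969, -0.248, 0.001], [-0.248, 0.969, 0.0], [-0.002, 0.0, -1.0]]
wrist_force: [-0.5, -0.2, -0.9]
gripper_width: 0.0528
gripper_force: 32.1
```

send_rows([
  {"x": 3.5, "y": -1.5, "z": 0, "roll": 0, "claw": 4.5},
  {"x": 1.5, "y": -3, "z": 0, "roll": 0, "claw": 4.5},
  {"x": 0, "y": -3, "z": 0, "roll": 0, "claw": 4.5},
  {"x": 0, "y": -2, "z": 0, "roll": 0, "claw": 4.5},
  {"x": 0, "y": 0, "z": 0, "roll": 0, "claw": 4.5},
  {"x": 0, "y": 0, "z": 0, "roll": 0, "claw": 4.5},
  {"x": 0, "y": 0, "z": 0, "roll": 0, "claw": 4.5},
])

```text
time_s: 5.2
tcp_pos: [0.4588, 0.104, 0.1698]
tcp_rot: [[-0.969, -0.247, 0.001], [-0.247, 0.969, 0.001], [-0.001, 0.001, -1.0]]
wrist_force: [-0.0, -0.5, -0.9]
gripper_width: 0.0526
gripper_force: 32.2
```

```bash
python3 - <<'E'
from h import *
s=r.state();p,d=r.snapshot('wrist');np.savez('w2.npz',p=p,d=d,pos=s['tcp_pos'],rot=s['tcp_rot'])
print(s['tcp_pos'],s['gripper_width'],s['gripper_force'])
cv2.imwrite('pics/w2.png',p[:,:,::-1])
E
```

```text
[0.4587545  0.10398039 0.16982478] 0.05263752807192007 32.164201461710036
```

View pics/w2.png

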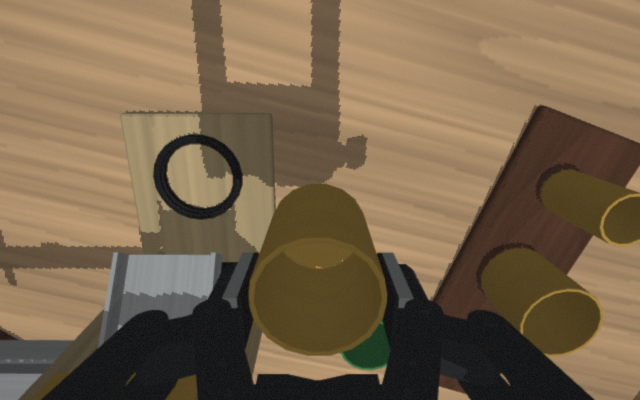

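The ring is centred at about (198,176), clear of the tin. The held tin's rim is centred at about (318,296), and the tin hangs straight. I fit both next.

```bash
python3 - <<'E'
from h import *
q=np.load('w2.npz');p,d=q['p'],q['d'];m=r.camera_model('wrist');Rt=wRt(q['pos'],q['rot']);W=cloud(m,d,Rt)
hsv=cv2.cvtColor(p,cv2.COLOR_RGB2HSV)
k=np.zeros(d.shape,bool);k[125:228,148:250]=hsv[125:228,148:250,2]<50
v,u=np.nonzero(k);h=cv2.convexHull(np.c_[u,v].astype(np.float32))
for z in(.024,.018):
    P=np.array([ray(m,x,z,Rt)[:2] for x in h[:,0]]);print('outer',z,circ(P).round(4),np.ptp(P,axis=0))
for lo in(.019,.021):
    kk=k&(W[...,2]>lo)&(W[...,2]<.029);v,u=np.nonzero(kk);P=np.array([ray(m,x,.024,Rt)[:2] for x in np.c_[u,v]]);print('top',lo,kk.sum(),circ(P).round(4),np.ptp(P,axis=0))
# wooden base board front/side edges for yaw: skip. Tin rim
w=W[225:365,240:400].reshape(-1,3);k=(w[:,2]>.19)&(w[:,2]<.21)&(hsv[225:365,240:400].reshape(-1,3)[:,1]>120)
P=w[k];print('rim',k.sum(),P[:,2].max(),np.percentile(P[:,2],90))
v,u=np.mgrid[225:365,240:400];uv=np.c_[u.ravel()[k],v.ravel()[k]]
for z in(.198,.2,.202):
    Q=np.array([ray(m,x,z,Rt)[:2] for x in uv]);hh=cv2.convexHull(Q.astype(np.float32))[:,0]
    c=rcirc(hh.astype(float));print(z,c,'tool',q['rot'].T@(np.r_[c[0][:2],z]-q['pos']))
E
```

```text
outer 0.024 [0.4818 0.0026 0.0376] [0.07571931 0.07473917]
outer 0.018 [0.4839 0.0009 0.0384] [0.07729967 0.07629907]
top 0.019 1814 [0.4822 0.0023 0.034 ] [0.07468457 0.07438432]
top 0.021 1567 [0.4826 0.002  0.0344] [0.07427608 0.07438432]
rim 5367 0.20912551827726 0.19918934318220935
0.198 (array([0.4556, 0.1036, 0.0283]), 39) tool [ 0.00312086  0.00042608 -0.02817831]
0.2 (array([0.4542, 0.1031, 0.0278]), 38) tool [ 0.00459892  0.00028888 -0.03017994]
0.202 (array([0.4529, 0.1028, 0.0273]), 38) tool [ 0.00593062  0.00032074 -0.03218133]
```

send_rows([
  {"x": -0.1, "y": -2.5, "z": 0, "roll": 0, "claw": 4.5},
  {"x": 0, "y": -3.5, "z": 0, "roll": 0, "claw": 4.5},
  {"x": 0, "y": -3.0, "z": 0, "roll": 0, "claw": 4.5},
  {"x": 0, "y": -1.4, "z": 2, "roll": 0, "claw": 4.5},
  {"x": 0, "y": 0, "z": 3.5, "roll": 0, "claw": 4.5},
  {"x": 0, "y": 0, "z": 3, "roll": 0, "claw": 4.5},
  {"x": 0, "y": 0, "z": 0.5, "roll": 0, "claw": 4.5},
  {"x": 0, "y": 0, "z": 0, "roll": 0, "claw": 4.5},
])

```text
time_s: 5.92
tcp_pos: [0.4841, 0.0038, 0.0778]
tcp_rot: [[-0.969, -0.249, -0.005], [-0.249, 0.969, 0.0], [0.005, 0.001, -1.0]]
wrist_force: [-0.1, -0.2, -1.1]
gripper_width: 0.053
gripper_force: 32.3
```

```bash
python3 - <<'E'
from h import *
s=r.state();p,d=r.snapshot('wrist');np.savez('w3.npz',p=p,d=d,pos=s['tcp_pos'],rot=s['tcp_rot'])
print(s['tcp_pos'],s['wrist_force'])
cv2.imwrite('pics/w3.png',cv2.resize(p[100:400,160:480,::-1],None,fx=2,fy=2))
E
```

```text
[0.48408648 0.00384217 0.07777328] [-0.1140942  -0.23206399 -1.12831553]
```

View pics/w3.png

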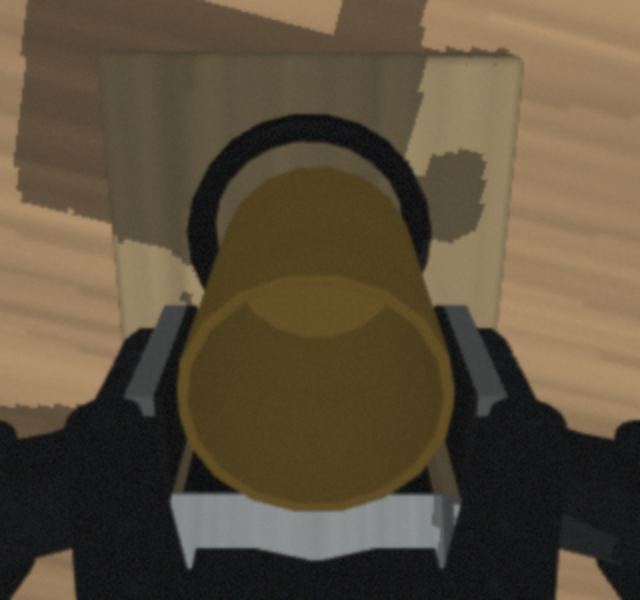

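The tin's bottom edge sits inside the ring, slightly right of its centre (ring centre at crop column 310, tin at about 317). I measure both far arcs.

```bash
python3 - <<'E'
from h import *
q=np.load('w3.npz');p=q['p'];m=r.camera_model('wrist');R,o=wRt(q['pos'],q['rot']);Rt=(R,o)
hsv=cv2.cvtColor(p,cv2.COLOR_RGB2HSV);T=q['rot'].T
def fit(uv,z,rad):
    P=np.array([(T@(ray(m,x,z,Rt)-q['pos']))[:2] for x in uv])
    from scipy.optimize import least_squares as L
    f=L(lambda c:np.hypot(*(P-c).T)-rad,P.mean(0)+[.02,0],loss='soft_l1',f_scale=.0005).x
    f2=rcirc(P);return f.round(4),f2
dark=hsv[...,2]<60; tin=(hsv[...,1]>170)&(hsv[...,0]<35)&(hsv[...,2]>50)
ro=[];ri=[];tb=[]
for u in range(262,370,2):
    c=np.nonzero(dark[140:215,u])[0]
    if len(c): ro.append((u,140+c[0]-.5))
for u in range(285,352,2):
    c=np.nonzero(tin[165:230,u])[0]
    if len(c): tb.append((u,165+c[0]-.5))
print('ring outer',fit(ro,.024,.038),len(ro))
for z in(.036,.038,.040):print('tin bottom',z,fit(tb,z,.027),len(tb))
print(tb[::6])
E
```

```text
ring outer (array([ 0.0728, -0.0014]), (array([ 0.0054, -0.0027,  0.0355]), 54)) 54
tin bottom 0.036 (array([0.0418, 0.0045]), (array([ 0.0116, -0.0012,  0.0157]), 3)) 4
tin bottom 0.038 (array([0.0425, 0.0046]), (array([ 0.0123, -0.0012,  0.0155]), 3)) 4
tin bottom 0.04 (array([0.0432, 0.0047]), (array([ 0.0131, -0.0012,  0.0153]), 3)) 4
[(295, np.float64(194.5))]
```

```bash
python3 - <<'E'
from h import *
from scipy.optimize import least_squares as L
q=np.load('w3.npz');p=q['p'];m=r.camera_model('wrist');Rt=wRt(q['pos'],q['rot']);T=q['rot'].T
hsv=cv2.cvtColor(p,cv2.COLOR_RGB2HSV)
print(hsv[[160,172,177,190,200],318].tolist())
def fit(uv,z,rad):
    P=np.array([(T@(ray(m,x,z,Rt)-q['pos']))[:2] for x in uv])
    f=L(lambda c:np.hypot(*(P-c).T)-rad,P.mean(0)-[.02,0],loss='soft_l1',f_scale=.0005);return f.x.round(4),abs(f.fun).mean().round(5)
dark=hsv[...,2]<60
ro=[];ri=[];tb=[]
S=cv2.GaussianBlur(hsv[...,1],(3,3),0).astype(int)
for u in range(262,370,2):
    c=np.nonzero(dark[140:215,u])[0]
    if len(c): ro.append((u,140+c[0]-.5))
for u in range(290,348,2):
    j=np.argmax(np.diff(S[176:215,u]));tb.append((u,176.5+j))
    c=np.nonzero(dark[140:185,u])[0]
    if len(c): ri.append((u,140+c[-1]+.5))
print('ring outer',fit(ro,.024,.038),'inner',fit(ri,.024,.032))
for z in(.036,.038,.040):print('tin bottom',z,fit(tb,z,.027))
print(tb[::4])
E
```

```text
[[0, 0, 10], [20, 80, 93], [20, 84, 94], [21, 167, 78], [21, 161, 81]]
ring outer (array([ 0.0026, -0.0027]), np.float64(0.00036)) inner (array([ 0.0003, -0.0031]), np.float64(0.00018))
tin bottom 0.036 (array([ 0.0012, -0.0005]), np.float64(0.00017))
tin bottom 0.038 (array([ 0.0018, -0.0005]), np.float64(0.00016))
tin bottom 0.04 (array([ 0.0023, -0.0005]), np.float64(0.00016))
[(290, np.float64(191.5)), (298, np.float64(187.5)), (306, np.float64(184.5)), (314, np.float64(183.5)), (322, np.float64(183.5)), (330, np.float64(184.5)), (338, np.float64(187.5)), (346, np.float64(191.5))]
```

send_rows([
  {"x": 0, "y": -0.23, "z": 0, "roll": 0, "claw": 4.5},
  {"x": 0, "y": 0, "z": 0.6, "roll": 0, "claw": 4.5},
  {"x": 0, "y": 0, "z": 0.6, "roll": 0, "claw": 4.5},
  {"x": 0, "y": 0, "z": 0.5, "roll": 0, "claw": 4.5},
  {"x": 0, "y": 0, "z": 0.4, "roll": 0, "claw": 4.5},
  {"x": 0, "y": 0, "z": 0, "roll": 0, "claw": 4.5},
  {"x": 0, "y": 0, "z": 0, "roll": 0, "claw": 4.5},
])

```text
time_s: 6.55
tcp_pos: [0.4857, 0.0008, 0.058]
tcp_rot: [[-0.969, -0.248, -0.001], [-0.248, 0.969, 0.0], [0.001, 0.0, -1.0]]
wrist_force: [1.0, 0.6, -0.1]
gripper_width: 0.0528
gripper_force: 32.3
```

send_rows([
  {"x": 0.1, "y": 0, "z": 0.3, "roll": 0, "claw": 4.5},
  {"x": 0, "y": 0, "z": 0.25, "roll": 0, "claw": 4.5},
  {"x": 0, "y": 0, "z": 0, "roll": 0, "claw": 4.5},
  {"x": 0, "y": 0, "z": 0, "roll": 0, "claw": 4.5},
  {"x": 0, "y": 0, "z": 0, "roll": 0, "claw": 4.5},
])

```text
time_s: 6.97
tcp_pos: [0.485, 0.0005, 0.0528]
tcp_rot: [[-0.969, -0.248, 0.0], [-0.248, 0.969, 0.0], [-0.0, 0.0, -1.0]]
wrist_force: [0.6, -0.5, -1.2]
gripper_width: 0.0526
gripper_force: 32.3
```

send_rows([
  {"x": 0, "y": 0, "z": 0.15, "roll": 0, "claw": 4.5},
  {"x": 0, "y": 0, "z": 0, "roll": 0, "claw": 4.5},
  {"x": 0, "y": 0, "z": 0, "roll": 0, "claw": 4.5},
])

```text
time_s: 7.22
tcp_pos: [0.4853, 0.0006, 0.0522]
tcp_rot: [[-0.969, -0.248, 0.001], [-0.248, 0.969, 0.0], [-0.001, -0.0, -1.0]]
wrist_force: [-1.4, 0.5, 6.3]
gripper_width: 0.0529
gripper_force: 32.8
```

send_rows([
  {"x": 0, "y": 0, "z": 0, "roll": 0, "claw": 6.5},
  {"x": 0, "y": 0, "z": 0, "roll": 0, "claw": 7.5},
  {"x": 0, "y": 0, "z": 0, "roll": 0, "claw": 8.5},
  {"x": 0, "y": 0, "z": 0, "roll": 0, "claw": 8.5},
  {"x": 0, "y": 0, "z": 0, "roll": 0, "claw": 8.5},
  {"x": 0, "y": 0, "z": 0, "roll": 0, "claw": 8.5},
  {"x": 0, "y": 0, "z": 0, "roll": 0, "claw": 8.5},
])

```text
time_s: 7.8
tcp_pos: [0.4849, 0.0006, 0.0512]
tcp_rot: [[-0.969, -0.248, -0.0], [-0.248, 0.969, 0.0], [0.0, 0.0, -1.0]]
wrist_force: [0.7, -0.2, -0.6]
gripper_width: 0.0851
gripper_force: 0.0
```

send_rows([
  {"x": 0, "y": 0, "z": -2, "roll": 0, "claw": 8.5},
  {"x": 0, "y": 0, "z": -3, "roll": 0, "claw": 8.5},
  {"x": 0, "y": 0, "z": -4, "roll": 0, "claw": 8.5},
  {"x": 0, "y": 0, "z": -4, "roll": 0, "claw": 8.5},
  {"x": 0, "y": 0, "z": -4, "roll": 0, "claw": 8.5},
  {"x": 0, "y": 0, "z": -4, "roll": 0, "claw": 8.5},
  {"x": 0, "y": 0, "z": -3, "roll": 0, "claw": 8.5},
  {"x": 0, "y": 0, "z": 0, "roll": 0, "claw": 8.5},
])

```text
time_s: 8.47
tcp_pos: [0.488, 0.0005, 0.2982]
tcp_rot: [[-0.969, -0.248, 0.014], [-0.248, 0.969, -0.0], [-0.013, -0.004, -1.0]]
wrist_force: [0.8, 0.1, 0.2]
gripper_width: 0.0848
gripper_force: 0.0
```

send_rows([
  {"x": 0, "y": -2, "z": 0, "roll": 0, "claw": 8.5},
  {"x": 0, "y": -3.5, "z": -1, "roll": 0, "claw": 8.5},
  {"x": 0, "y": -3.5, "z": -1, "roll": 0, "claw": 8.5},
  {"x": 0, "y": -2, "z": 0, "roll": 0, "claw": 8.5},
  {"x": 0, "y": -1, "z": 0, "roll": 0, "claw": 8.5},
  {"x": 0, "y": 0, "z": 0, "roll": 0, "claw": 8.5},
  {"x": 0, "y": 0, "z": 0, "roll": 0, "claw": 8.5},
  {"x": 0, "y": 0, "z": 0, "roll": 0, "claw": 8.5},
])

```text
time_s: 9.13
tcp_pos: [0.5141, -0.1145, 0.3107]
tcp_rot: [[-0.969, -0.248, -0.001], [-0.248, 0.969, 0.001], [0.001, 0.001, -1.0]]
wrist_force: [0.3, 0.2, -0.3]
gripper_width: 0.0849
gripper_force: 0.0
```

```bash
python3 - <<'E'
from h import *
s=r.state();p,d=r.snapshot('wrist');np.savez('w4.npz',p=p,d=d,pos=s['tcp_pos'],rot=s['tcp_rot'])
print(s['tcp_pos'],s['wrist_force'])
cv2.imwrite('pics/w4.png',p[:,:,::-1])
E
```

```text
[ 0.51411278 -0.11454799  0.31070508] [ 0.26755068  0.17589135 -0.26816348]
```

View pics/w4.png

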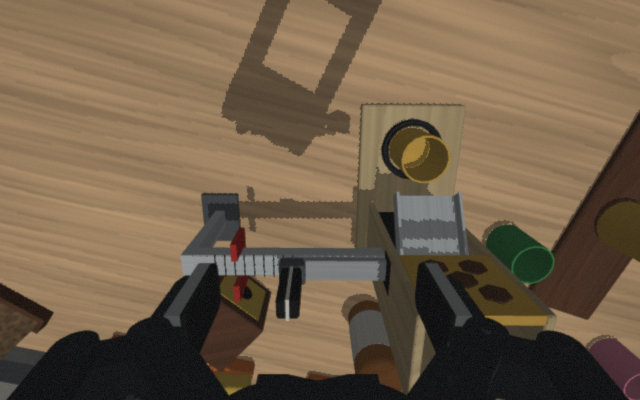

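The tin stands in the nest at about (420,150). The handle is at (288,290) with its white line, and the red tabs are at (238,245) and (240,289). I measure these now.

```bash
python3 - <<'E'
from h import *
q=np.load('w4.npz');p,d=q['p'],q['d'];m=r.camera_model('wrist');Rt=wRt(q['pos'],q['rot']);W=cloud(m,d,Rt)
T=q['rot'].T;L=(W-q['pos'])@q['rot'];hsv=cv2.cvtColor(p,cv2.COLOR_RGB2HSV)
red=((hsv[...,0]<7)|(hsv[...,0]>173))&(hsv[...,1]>150)&(hsv[...,2]>60);red[:220]=0;red[305:]=0;red[:,:225]=0;red[:,252:]=0
n,lab=cv2.connectedComponents(red.astype(np.uint8))
for i in range(1,n):
    k=lab==i
    if k.sum()<20: continue
    t=k&(W[...,2]>.148);print('tab',k.sum(),t.sum(),np.median(W[t],0).round(4),'tool med',np.median(L[t],0).round(4),'y rng',np.percentile(L[t][:,1],[5,95]).round(4),'x',np.percentile(L[t][:,0],[5,95]).round(4))
k=np.zeros(d.shape,bool);k[255:325,270:308]=True;k&=(W[...,2]>.204)&(W[...,2]<.22)
print('handle',k.sum(),np.median(W[k],0).round(4),'tool',np.median(L[k],0).round(4),L[k].min(0).round(4),L[k].max(0).round(4))
wl=k&(hsv[...,2]>130)&(hsv[...,1]<60);v,u=np.nonzero(wl);print('white',wl.sum(),u.mean() if len(u) else 0,np.median(L[wl],0).round(4) if len(u) else 0)
# tower/rail edges for yaw: rail top edge pixels
y=[];g=cv2.cvtColor(p,cv2.COLOR_RGB2GRAY).astype(int)
sat=hsv[...,1].astype(int)
for u in range(255,272,2):
    j=np.argmax(-np.diff(sat[235:262,u]));y.append((u,235.5+j))
for u in range(310,370,4):
    j=np.argmax(-np.diff(sat[235:262,u]));y.append((u,235.5+j))
P=np.array([(T@(ray(m,x,.138,Rt)-q['pos']))[:2] for x in y]);print('rail edge slope x/y',np.polyfit(P[:,1],P[:,0],1),P[:,0].round(4))
# tin rim
k=(W[...,2]>.074)&(W[...,2]<.09)&(np.hypot(W[...,0]-.482,W[...,1]-.0024)<.045);v,u=np.nonzero(k)
P=np.array([ray(m,x,.082,Rt)[:2] for x in np.c_[u,v]]);print('tin',k.sum(),rcirc(P),np.median(W[k],0))
E
```

```text
tab 296 120 [ 0.605  -0.175   0.1529] tool med [-0.0732 -0.0814  0.1576] y rng [-0.0842 -0.079 ] x [-0.0818 -0.066 ]
tab 226 121 [ 0.6505 -0.1638  0.1529] tool med [-0.1199 -0.0815  0.1575] y rng [-0.0847 -0.0792] x [-0.129  -0.1121]
handle 548 [ 0.613  -0.1152  0.2098] tool [-0.0958 -0.0256  0.1008] [-0.1088 -0.0357  0.0988] [-0.0875 -0.016   0.1066]
white 64 286.984375 [-0.0986 -0.0259  0.1001]
rail edge slope x/y [ 0.00027817 -0.07712371] [-0.0771 -0.0771 -0.0771 -0.0771 -0.0771 -0.0771 -0.0771 -0.0771 -0.0771
 -0.0771 -0.0771 -0.0771 -0.0771 -0.0771 -0.0771 -0.0771 -0.0771 -0.0771
 -0.0771 -0.0771 -0.0771 -0.0771 -0.0771 -0.0771]
tin 618 (array([0.493 , 0.0011, 0.0341]), 195) [0.49012914 0.0068631  0.08071865]
```

send_rows([
  {"x": -2.5, "y": -0.6, "z": 0, "roll": 0, "claw": 8.5},
  {"x": -3, "y": -1, "z": 0, "roll": 0, "claw": 8.5},
  {"x": -3, "y": -1, "z": 0, "roll": 0, "claw": 8.5},
  {"x": -1.3, "y": 0, "z": 1, "roll": 0, "claw": 8.5},
  {"x": 0, "y": 0, "z": 3, "roll": 0, "claw": 8.5},
  {"x": 0, "y": 0, "z": 2, "roll": 0, "claw": 8.5},
  {"x": 0, "y": 0, "z": 0, "roll": 0, "claw": 8.5},
  {"x": 0, "y": 0, "z": 0, "roll": 0, "claw": 8.5},
])

```text
time_s: 9.85
tcp_pos: [0.6151, -0.1155, 0.2502]
tcp_rot: [[-0.969, -0.249, -0.003], [-0.249, 0.969, 0.001], [0.003, 0.002, -1.0]]
wrist_force: [0.3, 0.9, 0.3]
gripper_width: 0.0849
gripper_force: 0.0
```

```bash
python3 - <<'E'
from h import *
s=r.state();print(s['tcp_pos'],'handle in tool',s['tcp_rot'].T@(np.array([0,0,0])+np.load('w4.npz')['pos']+np.load('w4.npz')['rot']@[-.0982,-.0259,.1]-s['tcp_pos']))
q=np.load('w4.npz');p,d=q['p'],q['d'];m=r.camera_model('wrist');Rt=wRt(q['pos'],q['rot']);W=cloud(m,d,Rt);hsv=cv2.cvtColor(p,cv2.COLOR_RGB2HSV)
k=(W[...,2]>.074)&(W[...,2]<.09)&(hsv[...,1]>130);k[:125]=0;k[187:]=0;k[:,:395]=0;k[:,455:]=0
v,u=np.nonzero(k);P=np.array([ray(m,x,.082,Rt)[:2] for x in np.c_[u,v]]);print('tin',k.sum(),rcirc(P),P.min(0),P.max(0))
# plane tilt of rim
w=W[k];A=np.c_[w[:,:2]-w[:,:2].mean(0),np.ones(len(w))];print(np.linalg.lstsq(A,w[:,2],rcond=None)[0])
E
```

```text
[ 0.61506618 -0.11545198  0.25023205] handle in tool [-0.00064647  0.00012862  0.03966608]
tin 489 (array([ 0.4829, -0.0019,  0.0252]), 461) [ 0.45635644 -0.0290827 ] [0.50975013 0.02534068]
[-0.00170615 -0.0092808   0.07960807]
```

send_rows([
  {"x": 0, "y": 0, "z": 2, "roll": 0, "claw": 8.5},
  {"x": 0, "y": 0, "z": 3, "roll": 0, "claw": 8.5},
  {"x": 0, "y": 0, "z": 2, "roll": 0, "claw": 8.5},
  {"x": 0, "y": 0, "z": 0.9, "roll": 0, "claw": 8.5},
  {"x": 0, "y": 0, "z": 0, "roll": 0, "claw": 8.5},
  {"x": 0, "y": 0, "z": 0, "roll": 0, "claw": 8.5},
  {"x": 0, "y": 0, "z": 0, "roll": 0, "claw": 8.5},
])

```text
time_s: 10.43
tcp_pos: [0.6173, -0.1168, 0.1747]
tcp_rot: [[-0.969, -0.248, 0.004], [-0.248, 0.969, -0.001], [-0.004, -0.002, -1.0]]
wrist_force: [0.2, -0.4, 0.3]
gripper_width: 0.0851
gripper_force: 0.0
```

send_rows([
  {"x": 0, "y": 0, "z": 0, "roll": 0, "claw": 1},
  {"x": 0, "y": 0, "z": 0, "roll": 0, "claw": 1},
  {"x": 0, "y": 0, "z": 0, "roll": 0, "claw": 1},
  {"x": 0, "y": 0, "z": 0, "roll": 0, "claw": 1},
  {"x": 0, "y": 0, "z": 0, "roll": 0, "claw": 1},
  {"x": 0, "y": 0, "z": 0, "roll": 0, "claw": 1},
  {"x": 0, "y": 0, "z": 0, "roll": 0, "claw": 1},
  {"x": 0, "y": 0, "z": 0, "roll": 0, "claw": 1},
], force=60)

```text
time_s: 11.1
tcp_pos: [0.6159, -0.1158, 0.1727]
tcp_rot: [[-0.969, -0.247, -0.0], [-0.247, 0.969, 0.002], [-0.0, 0.001, -1.0]]
wrist_force: [-1.8, 4.1, 3.7]
gripper_width: 0.019
gripper_force: 59.8
```

send_rows([
  {"x": 0, "y": 0, "z": 0, "roll": 0, "claw": 1},
  {"x": 0, "y": 0, "z": 0, "roll": 0, "claw": 1},
  {"x": 0, "y": 0, "z": 0, "roll": 0, "claw": 1},
  {"x": 0, "y": 0, "z": 0, "roll": 0, "claw": 1},
])

```text
time_s: 11.43
tcp_pos: [0.6161, -0.1164, 0.1727]
tcp_rot: [[-0.969, -0.247, 0.0], [-0.247, 0.969, 0.001], [-0.0, 0.0, -1.0]]
wrist_force: [-2.1, 3.8, 5.8]
gripper_width: 0.0194
gripper_force: 60.0
```

send_rows([
  {"x": 0, "y": -0.6, "z": 0, "roll": 0, "claw": 1},
  {"x": 0, "y": -1, "z": 0, "roll": 0, "claw": 1},
  {"x": 0, "y": -1, "z": 0, "roll": 0, "claw": 1},
  {"x": 0, "y": -1, "z": 0, "roll": 0, "claw": 1},
  {"x": 0, "y": -1, "z": 0, "roll": 0, "claw": 1},
  {"x": 0, "y": -0.6, "z": 0, "roll": 0, "claw": 1},
  {"x": 0, "y": -0.3, "z": 0, "roll": 0, "claw": 1},
  {"x": 0, "y": 0, "z": 0, "roll": 0, "claw": 1},
])

```text
time_s: 12.1
tcp_pos: [0.6292, -0.169, 0.1727]
tcp_rot: [[-0.969, -0.247, -0.001], [-0.247, 0.969, 0.003], [0.0, 0.003, -1.0]]
wrist_force: [-4.0, 8.7, 6.3]
gripper_width: 0.0187
gripper_force: 60.2
```

send_rows([
  {"x": 0, "y": 0, "z": 0, "roll": 0, "claw": 1},
  {"x": 0, "y": 0, "z": 0, "roll": 0, "claw": 1},
  {"x": 0, "y": 0, "z": 0, "roll": 0, "claw": 1},
  {"x": 0, "y": 0, "z": 0, "roll": 0, "claw": 1},
])

```text
time_s: 12.43
tcp_pos: [0.629, -0.1683, 0.1727]
tcp_rot: [[-0.969, -0.248, -0.001], [-0.248, 0.969, 0.003], [0.001, 0.003, -1.0]]
wrist_force: [-4.2, 8.1, 7.1]
gripper_width: 0.0193
gripper_force: 60.1
```

```bash
python3 - <<'E'
from h import *
s=r.state();q=np.load('w4.npz');print(s['tcp_pos'],'in w4 tool frame',q['rot'].T@(s['tcp_pos']-q['pos']),s['wrist_force'])
a,d=r.snapshot('wrist');b,db=r.snapshot('scene');t,dt=r.snapshot('top')
np.savez('w5.npz',a=a,d=d,b=b,db=db,t=t,dt=dt,pos=s['tcp_pos'],rot=s['tcp_rot'])
z=cv2.resize(b[200:340,220:390],(680,560),interpolation=cv2.INTER_CUBIC)
cv2.imwrite('pics/w5.png',a[:,:,::-1]);cv2.imwrite('pics/s5.png',z[:,:,::-1])
E
```

```text
[ 0.62901366 -0.16832433  0.17266832] in w4 tool frame [-0.09808641 -0.08083361  0.13781595] [-4.23507058  8.09152542  7.11579259]
```

View pics/w5.png

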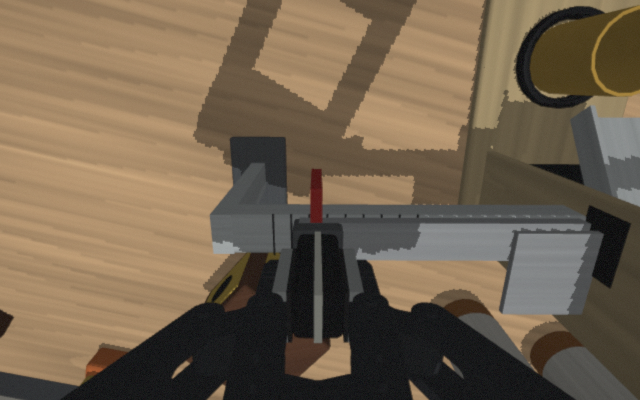

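View pics/s5.png

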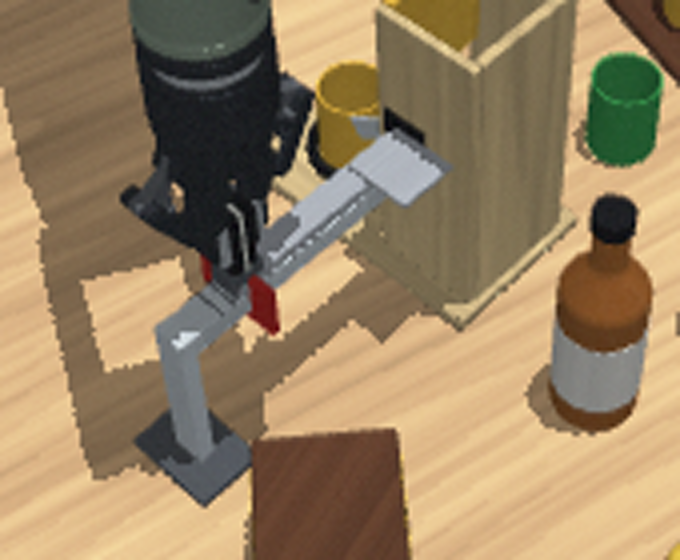

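The white line (column 318) lines up with the red clip (column 316.5) to about 1 mm. The tin stands seated in the ring at the upper right. The grip is at 60 N, so I hand in.

```bash
python3 -c "
from plant import r
print(r.state()['joint_vel'].round(4) if hasattr(r.state()['joint_vel'],'round') else r.state()['joint_vel']);print(r.hand_in())"
```

```text
[ 0.0008 -0.0005 -0.0002  0.0015 -0.     -0.0009]
the job is handed in; nothing more can be done
None
```

The 54 mm tin is seated upright in the nest and released. The gripper holds the gate handle at the red clip, within about 1 mm by the last wrist image, and the job is handed in; no verdict was returned.

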